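# Set the spring rule on the registration board

## Task

Set the spring rule between the rail and the stop block's adjusting screw on the registration board. Hook its tang over the outer side of the rail, draw the case back against the spring until its heel bears gently on the screw's head (how far that sticks out must be felt), and while it bears there press the case down until its underside sits on the board, so that the foot goes fully in and locks the blade. Then let go and leave the rule there, hooked and locked, without forcing anything or disturbing the other things.

Things in the scene. Friction and masses are not known exactly. Their poses are not given: they have to be found in the camera images.
- rule: Spring rule, loose, 0.3 kg, standing on its foot. Black base 160 long (x) x 46 wide x 14 high, grey upper part 160 x 30 wide on it, 46 high in all: grip it across the 30; a ledge 8 wide each side, 14 up, lets fingertips bear down. Origin: centre of the case's underside (5 above the foot's sole); x points along the blade to the tang, z up.
- rule_hook (a point): Lower edge of the inner face (turned to the case) of the tang at the blade's end, 3 above the case's underside and 120 ahead of its centre with the blade in. Tang 24 wide, 3 thick. The blade, 19 wide, 2 thick, has its underside 15 above this edge.
- rule_heel (a point): Middle of the lower edge of the case's rear face (heel), 80 behind its centre, level with the underside.
- rule_blade (a joint): How far the blade is drawn out, m: 0 in, at most 0.115. A spring pulls it in: 3 N at 0, plus 0.3 N per 10 mm. Once the foot is fully in the blade stays where it is.
- rule_foot (a joint): How far the flat rubber foot (120 x 36) under the case is pushed in, m: 0 out (sole 5 mm below the underside), 0.005 fully in, flush. It bears the rule's weight, gives from about 11 N of push and stays where left; from 3.8 mm on a brake grips the blade and going fully in takes about 20 N. It cannot be pulled out again, so press only when the rule is in place.
- board: Plywood board, fixed, 500 (x) x 340 (y) x 12 thick on the bench. Origin: centre of its underside. x runs from the stop block to the rail (robot's left), y roughly towards the robot. The aluminium rail on it spans x 166 to 180, y -110 to 50, 16 high above the board. The rule is to lie along x at y = -30, its tang down behind the rail's outer side (x = 180).
- rail_edge (a point): Middle of the upper edge of the rail's outer side (the side away from the stop block), 16 above the board's top.
- stop: Dark steel stop block, fixed on the board, 36 long x 70 wide x 30 high, two bolt heads on top; axes as the board's. A steel adjusting screw (head 16 across, axis 16 above the board, mid-width) sticks out of the face turned to the rail by 4 to 28, set differently each time: feel for it. Origin: middle of that face's lower edge, on the board's top, 260 to 305 from the rail's outer side, at y = -30.
- ink_jar: Ink jar, 52 across, 70 high, on the board. Leave alone.
- tape_roll: Paper ring, 68 across, 24 high, on the board. Leave alone.
- eraser: Eraser 45 x 20 x 12 on the board. Leave alone.
- pencil_mug: Mug, 76 across, 95 high, on the bench. Leave alone.
- scraper: Ink spatula lying on the bench. Leave alone.
- ink_tall: Tall ink bottle, 56 across, 130 high, on the bench. Leave alone.
- squeegee: Wooden squeegee 220 long standing on the bench. Leave alone.
Things that resemble listed ones, but are neither listed nor needed, are in the scene too. What is shaped like the rule but brown or red is not meant.

How it is judged (in metres and radians):
On the way, in this order (a step that is already met when the one before it is completed fails the run):
1. the tang is hooked over the rail's outer side and the blade is being drawn out, the foot still free (contact force between rule_blade and board above 2 N and value of joint rule_blade above 0.02 m and value of joint rule_foot below 0.0032 m and z of rule_hook in the frame of rail_edge below -0.003 m), for 0.1 s.
2. the heel bears on the stop's screw with the foot still free (contact force between rule and stop above 2 N and contact force between rule_blade and board above 2 N and value of joint rule_foot below 0.0032 m), for 0.1 s.
3. the foot is pressed in and locks the blade while the heel bears on the screw and the tang on the rail (value of joint rule_foot above 0.0042 m and contact force between rule and stop above 0.5 N and contact force between rule_blade and board above 0.5 N), for 0.1 s.
At the end, for the whole second after the job is handed in: Foot in by over 4.2 of its 5 mm; tang within 3 mm of the rail's outer side and 10 mm or more below its top; heel 1 to 31 mm from the stop block's face (the screw's range) and within 15 mm of its middle; rule in line with the board within 0.08 rad, flat within 0.04 rad, at rest (value of joint rule_foot above 0.0042 m and x of rule_heel in the frame of stop between 0.001 and 0.031 m and y of rule_heel in the frame of stop between -0.015 and 0.015 m and x of rule_hook in the frame of rail_edge between -0.003 and 0.003 m and z of rule_hook in the frame of rail_edge below -0.01 m and angle between the x axis of rule and the x axis of board, either way round below 0.08 rad and angle between rule's own z axis and vertical below 0.04 rad and linear speed of rule below 0.01 m/s); the robot touches nothing.
It fails at once if the tang pulls on the rail with more than 20 N (contact force between rule_blade and board above 20 N).
It fails at once if the case is forced against the stop or its screw with more than 18 N (contact force between rule and stop above 18 N).
It fails at once if another thing is moved by more than 15 mm (distance of any of ink_jar, tape_roll, eraser, pencil_mug, scraper, ink_tall, squeegee from where it was at the start of the episode above 0.015 m).
It also fails if it takes over 61 s, if anything falls off the work surface, if the arm or the gripper's body presses on something with over 40 N, if the wrist force passes 120 N, or if a joint passes its speed limit or range.

## Robot

A 7-joint arm with a two-finger parallel gripper is mounted at the origin on the work surface. World frame = base frame: x ahead of the robot, y to its left, z up, the work surface at z = 0. Lengths are in m, angles in degrees, forces in N, time in s.
With the tool pointing down it reaches from about 0.35 to 0.9 m from the base axis. Payload 8.1 kg.
Tool frame: the origin (TCP) lies at the very end of the fingers, on their centre line; the grasp point (between the pads) lies 19 mm behind it; z points along the fingers, y is the direction in which the jaws open and shut (so a half turn about z gives the same grasp; the last joint's range is limited). The gripper opens to 85 mm and grips with 20 to 120 N. Pads are 22 mm wide; open, the fingers measure 114 mm over their backs; the gripper's body (76 mm by 85 mm) begins 54 mm behind the grasp point. The pads swing forward as they close: fully open they stand 13 mm farther back than shut.
Start: joints at [-79.504, 24.895, 1.432, 90.138, -0.665, 64.973, -4.303], TCP at [0.176, 0.6, 0.231] pointing down, gripper open.
Joint ranges: [-149.89, 149.89], [-25.12, 119.58], [-72.63, 75.52], [4.76, 147.25], [-75.54, 255.54], [6.69, 114.76], [-157.13, 157.13]. Speed limits (degrees/s): [127.2, 127.2, 172.46, 172.46, 180, 180, 180].

## Interface

Orientations are given as a 3x3 rotation matrix whose columns are the frame's x, y, z axes.
In Python, from bench import * gives the robot as it stands.
- The arm moves only by the shell command python3 -m inch 'ROWS' [FORCE]. ROWS is JSON, a list that holds one entry, the list of rows, each a list of 7 numbers: the gripper command: -1 is fully open, 1 is shut, values between are in proportion, then the shift along the tool's x, y, z in units of 50 mm (1.0 is 50 mm), then the turn, a rotation vector about the tool's x, y, z in units of 5 degrees (1.0 is 5 degrees). A call has exactly 5 rows; each row shifts and turns the commanded pose from where the row before left it, along the tool's axes as they then stand; what a row does not reach is not made up. A row lasts 1/8 s, in which the tool goes at most 62.5 mm and 10.7 degrees, less where a joint would pass 70% of its speed; a pose out of reach is approached as far as the arm can. A call is refused whole if a number of a shift passes 1 or a number of a turn 1, either way. A call with a gripper value outside its range is refused whole. The fingers move at their own pace and stop on an object; FORCE is the grip in N (left out, the last holds). Time passes only in rows, so rows that do not move let the fingers close, or fill a call up. It gives the time, the measured TCP pose, the force and the opening at its end, in the units of the state.
- state(): the state, without advancing time (a new reading comes with each control period).
- grab_frame(name): name is "scene" or "top" or "wrist"; returns a dict with "img" (480x640x3 uint8, blue, green, red), "fx", "fy", "cx", "cy" (pixels), "distortion" ([k1, k2, p1, p2, k3] as OpenCV has them; the pictures are not rectified), "R" (3x3) and "t" (3): a world point X has camera coordinates R X + t; the wrist camera has in their place "hand_eye" (4x4, takes a point from camera to tool coordinates, whose origin is the TCP and whose axes are the flange's). Camera axes: x right, y down, z forward; pixel columns grow to the right and rows downward; lengths in m; the calibration is good to about 2 mm. A picture is of the moment at which its call begins: read the wrist's pose just before it. There is no depth.
- finish_job(): hands the job in, once; it reports no verdict.
The state is a dict: "time": time; "qpos": joint angles; "qd": joint speeds; "joint_torque": joint torques, N m; "ee_pos": TCP position; "tool_rot": TCP orientation; "force": force on the tool from outside, world axes, zero at the start; "torque": the same for the moment, N m; "opening": finger opening in m.
Only numpy, scipy, OpenCV 4.12 (cv2) and the standard library are available. Lean on these libraries where they do the work, as an engineer would, in place of code of your own. Each camera call takes 0.05 s, during which the arm holds its last target.

## Working session

There is one attempt and no reset: what is moved stays moved. The work goes in short steps, Python scripts to look and compute and a shell command to move; the robot and the scene stay as the last step left them, time stands still between calls to the robot, and variables do not carry over. Pictures are saved under pics/ and viewed, and the job is handed in when it is done.

```bash
ls; mkdir -p pics; python3 - <<'E'
from bench import *
import cv2
s=state()
print(s)
for n in("scene","top","wrist"):
    f=grab_frame(n); cv2.imwrite(f"pics/{n}0.png",f["img"]); print(n,{k:v for k,v in f.items() if k!="img"})
E
```

```text
pics
{'time': 0.0, 'qpos': array([-79.50239637,  24.93651252,   1.42956944,  90.19121438,
        -0.66546754,  64.97107642,  -4.30279023]), 'qd': array([ 0.0625775 , -0.01402   , -0.00295389,  0.02198497,  0.01071571,
       -0.05449395,  0.00155217]), 'joint_torque': array([ 8.02307586e-04, -6.70454693e+01,  1.02517884e+00, -3.16221786e+01,
        1.54906703e-02,  1.21814426e-02,  1.17336975e-05]), 'ee_pos': array([0.17610747, 0.59914161, 0.23051077]), 'tool_rot': array([[-9.59416203e-01,  2.81993692e-01, -3.27962526e-04],
       [ 2.81993857e-01,  9.59414966e-01, -1.54508123e-03],
       [-1.21051006e-04, -1.57485939e-03, -9.99998753e-01]]), 'force': array([ 0.22910442,  0.05291278, -0.91278733]), 'torque': array([-0.01823491,  0.03414231, -0.04119787]), 'opening': 0.08560520127860698}
scene {'fx': 439.9760179839066, 'fy': 439.9760179839066, 'cx': 321.85473393838555, 'cy': 237.54220077479053, 'distortion': array([-0.10058297,  0.        ,  0.        ,  0.        ,  0.        ]), 'R': array([[-0.80946882,  0.58714771, -0.00421833],
       [ 0.50916232,  0.69834033, -0.50306513],
 
[... 357 characters left out ...]
99078715,  0.02410574, -0.13326565],
       [ 0.13325192, -0.00218217, -0.9910798 ]]), 't': array([-1.04246072e-03,  4.55628475e-01,  1.41177385e+00])}
wrist {'fx': 391.040987161817, 'fy': 391.040987161817, 'cx': 321.45453906674373, 'cy': 238.65865187299232, 'distortion': array([-0.02061692,  0.        ,  0.        ,  0.        ,  0.        ]), 'hand_eye': array([[-1.06129351e-03, -9.53360239e-01, -3.01832946e-01,
         7.61455764e-02],
       [ 9.99999307e-01, -1.16584975e-03,  1.66257604e-04,
        -6.40423045e-04],
       [-5.10395254e-04, -3.01832561e-01,  9.53360816e-01,
        -1.42421959e-01],
       [ 0.00000000e+00,  0.00000000e+00,  0.00000000e+00,
         1.00000000e+00]])}
```

View pics/scene0.png

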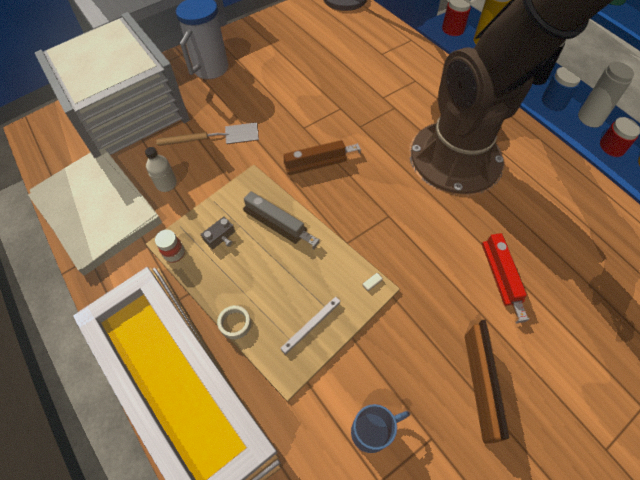

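View pics/top0.png

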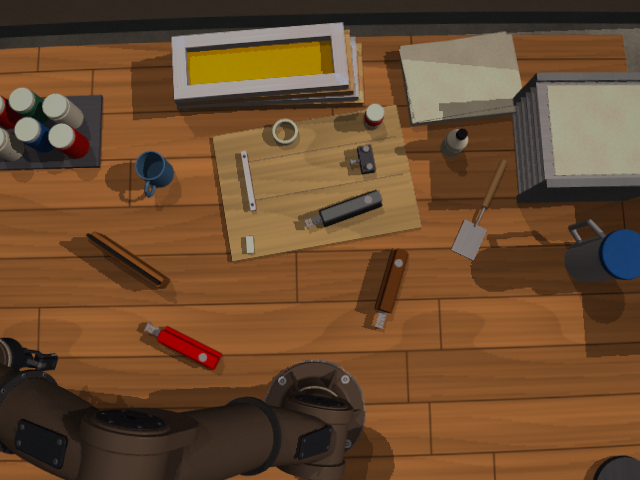

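View pics/wrist0.png

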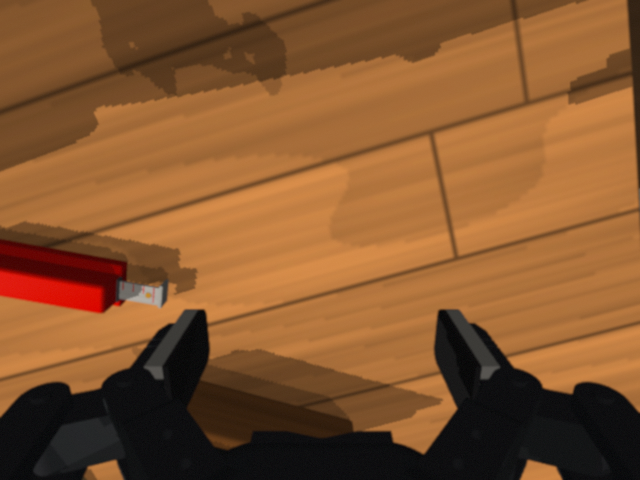

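The look-alikes are the grey/black rule at top (350,208), a brown one at (392,280) and a red one at (188,347). I choose the grey one with the black base and will check it in close crops.

```bash
cat > h.py <<'E'
import numpy as np, cv2
from bench import *
def K(f): return np.array([[f["fx"],0,f["cx"]],[0,f["fy"],f["cy"]],[0,0,1]])
def pose(f,s=None):
    if "R" in f: return f["R"],f["t"]
    T=np.eye(4);T[:3,:3]=s["tool_rot"];T[:3,3]=s["ee_pos"]
    M=np.linalg.inv(T@f["hand_eye"]);return M[:3,:3],M[:3,3]
def ray(f,uv,s=None):
    R,t=pose(f,s)
    p=cv2.undistortPoints(np.array([[uv]],float),K(f),f["distortion"])[0,0]
    d=R.T@np.array([p[0],p[1],1]);return -R.T@t,d/np.linalg.norm(d)
def onz(f,uv,z,s=None):
    o,d=ray(f,uv,s);return o+d*(z-o[2])/d[2]
def tri(rs):
    A=0;b=0
    for o,d in rs:
        P=np.eye(3)-np.outer(d,d);A=A+P;b=b+P@o
    x=np.linalg.solve(A,b);return x,[np.linalg.norm((np.eye(3)-np.outer(d,d))@(x-o)) for o,d in rs]
def proj(f,X,s=None):
    R,t=pose(f,s)
    return cv2.projectPoints(np.atleast_2d(X).astype(float),cv2.Rodrigues(R)[0],t,K(f),f["distortion"])[0][:,0]
E
python3 - <<'E'
import cv2
t=cv2.imread('pics/top0.png');s=cv2.imread('pics/scene0.png')
cv2.imwrite('pics/topc.png',cv2.resize(t[100:270,205:425],None,fx=3.6,fy=3.5,interpolation=cv2.INTER_CUBIC))
cv2.imwrite('pics/scenec.png',cv2.resize(s[160:400,145:405],None,fx=2.5,fy=2.5,interpolation=cv2.INTER_CUBIC)[:600])
E
```

```text
(no output)
```

View pics/topc.png

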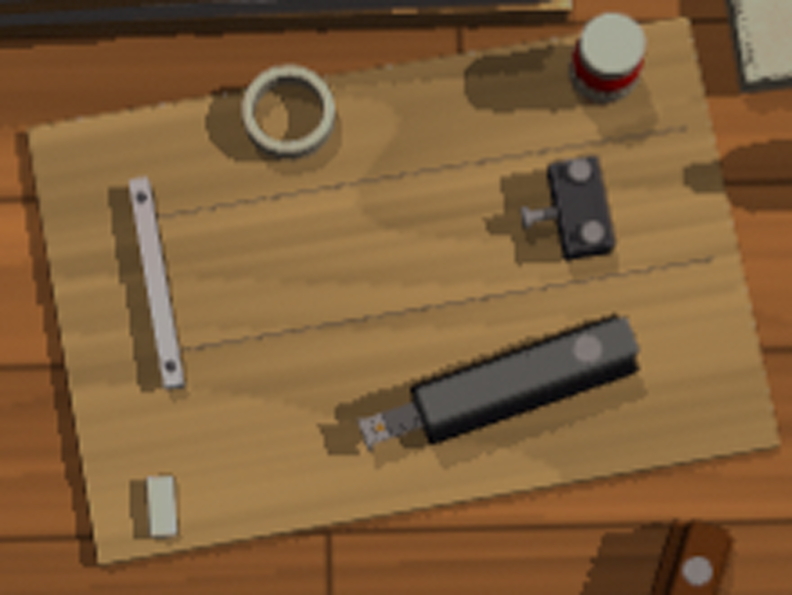

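View pics/scenec.png

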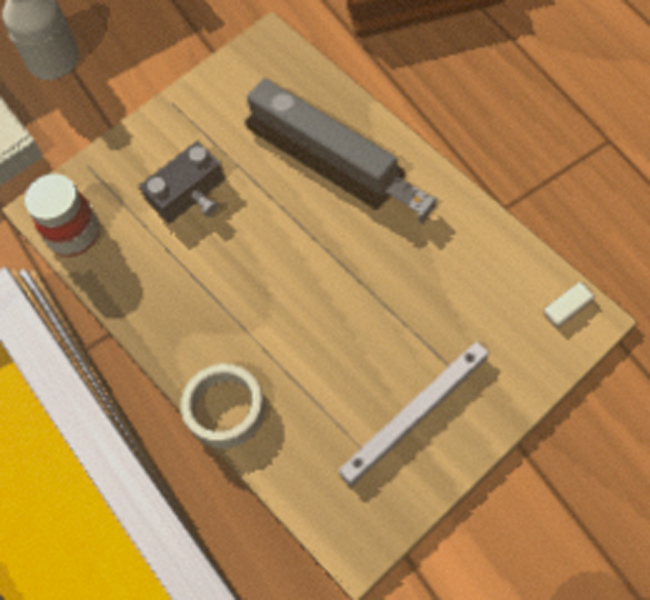

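The crops confirm grey on black, with the tang pointing to the rail. Next I measure the board, rail, stop and rule from the two views.

```bash
cat > m1.py <<'E'
from h import *
np.set_printoptions(precision=4,suppress=True)
ft=grab_frame("top");fs=grab_frame("scene")
T=lambda x,y:(205+x/3.6-.36,100+y/3.5-.36)
S=lambda x,y:(145+x/2.5-.3,160+y/2.5-.3)
pts={ 'bTL':((30,130),(355,597)),'bTR':((688,18),(5,210)),'bBR':((778,447),(272,13)),'bBL':((100,565),(636,324)),
 'rail_bolt_far':((141,197),(357,463)),'rail_bolt_near':((170,366),(469,357)),
 'stopbolt_far':((579,170),(156,186)),'stopbolt_near':((592,232),(198,154)),
 'rulebutton':((588,348),(283,102)),
 'screw':((530,217),(207,205)),
 'tangtip':((375,431),(424,203)),
}
for k,(a,b) in pts.items():
    x,r=tri([ray(ft,T(*a)),ray(fs,S(*b))]);print(k,x,np.array(r)*1e3)
c={k:onz(ft,T(*pts[k][0]),.012) for k in('bTL','bTR','bBR','bBL')}
print({k:v[:2] for k,v in c.items()})
cen=sum(c.values())/4
for a,b in(('bTL','bTR'),('bTR','bBR'),('bBR','bBL'),('bBL','bTL')):
    d=c[b]-c[a];print(a,b,np.linalg.norm(d),np.degrees(np.arctan2(d[1],d[0])))
print(cen)
E
python3 m1.py
```

```text
bTL [0.7156 0.2515 0.0099] [0.9897 0.9897]
bTR [ 0.7926 -0.2394  0.0072] [0.1884 0.1884]
bBR [ 0.4591 -0.2903  0.0078] [1.2454 1.2454]
bBL [0.3825 0.2019 0.0045] [0.3018 0.3018]
rail_bolt_far [0.6557 0.1673 0.0277] [0.7301 0.7301]
rail_bolt_near [0.5268 0.147  0.0283] [0.924 0.924]
stopbolt_far [ 0.6638 -0.1499  0.0458] [0.9754 0.9754]
stopbolt_near [ 0.6158 -0.157   0.0468] [0.3793 0.3793]
rulebutton [ 0.5256 -0.1488  0.064 ] [0.0814 0.0814]
screw [ 0.6333 -0.1147  0.0289] [1.0593 1.0593]
tangtip [0.4728 0.0023 0.0332] [0.8164 0.8164]
{'bTL': array([0.7142, 0.2518]), 'bTR': array([ 0.7911, -0.2387]), 'bBR': array([ 0.4575, -0.2887]), 'bBL': array([0.3817, 0.201 ])}
bTL bTR 0.4964511539659019 -81.09451702336385
bTR bBR 0.33727818435531903 -171.4764255645053
bBR bBL 0.49557031861951895 98.80328296318183
bBL bTL 0.33638950582198396 8.672730880452335
[ 0.5861 -0.0186  0.012 ]
```

```bash
cat > plan.py <<'E'
from h import *
from scipy.spatial.transform import Rotation as Ro
def plan(p,R,tgt,n,turns,Rt=None):
    "prints per-row shift/turn in tool units to go to tgt in n rows; turns = deg about tool z per row list"
    p=np.array(p,float);R=np.array(R);st=(np.array(tgt)-p)/n
    for i in range(n):
        d=R.T@st/.05;tz=turns[i] if i<len(turns) else 0
        print(i,np.round(d,3),round(tz/5,2)); R=R@Ro.from_rotvec([0,0,np.radians(tz)]).as_matrix()
    return R
E
python3 - <<'E'
from m1 import *
for n,a in(('front',(422,412)),('rear',(630,343)),('mid',(526,377))):
    print(n,onz(ft,T(*a),.063))
d=onz(ft,T(422,412),.063)-onz(ft,T(630,343),.063);print(np.linalg.norm(d),np.degrees(np.arctan2(d[1],d[0])))
from plan import *
s=state()
plan(s["ee_pos"],s["tool_rot"],[.50,-.085,.22],17,[5]*11)
E
```

```text
bTL [0.7156 0.2515 0.0099] [0.9897 0.9897]
bTR [ 0.7926 -0.2394  0.0072] [0.1884 0.1884]
bBR [ 0.4591 -0.2903  0.0078] [1.2454 1.2454]
bBL [0.3825 0.2019 0.0045] [0.3018 0.3018]
rail_bolt_far [0.6557 0.1673 0.0277] [0.7301 0.7301]
rail_bolt_near [0.5268 0.147  0.0283] [0.924 0.924]
stopbolt_far [ 0.6638 -0.1499  0.0458] [0.9754 0.9754]
stopbolt_near [ 0.6158 -0.157   0.0468] [0.3793 0.3793]
rulebutton [ 0.5256 -0.1488  0.064 ] [0.0814 0.0814]
screw [ 0.6333 -0.1147  0.0289] [1.0593 1.0593]
tangtip [0.4728 0.0023 0.0332] [0.8164 0.8164]
{'bTL': array([0.7142, 0.2518]), 'bTR': array([ 0.7911, -0.2387]), 'bBR': array([ 0.4575, -0.2887]), 'bBL': array([0.3817, 0.201 ])}
bTL bTR 0.4964511539659019 -81.09451702336385
bTR bBR 0.33727818435531903 -171.4764255645053
bBR bBL 0.49557031861951895 98.80328296318183
bBL bTL 0.33638950582198396 8.672730880452335
[ 0.5861 -0.0186  0.012 ]
front [ 0.482  -0.0315  0.063 ]
rear [ 0.5288 -0.1786  0.063 ]
mid [ 0.5057 -0.1048  0.063 ]
0.15430169988696701 107.65495843622641
0 [-0.593 -0.665  0.013] 1.0
1 [-0.648 -0.611  0.013] 1.0
2 [-0.699 -0.552  0.013] 1.0
3 [-0.745 -0.489  0.013] 1.0
4 [-0.784 -0.422  0.013] 1.0
5 [-0.818 -0.352  0.013] 1.0
6 [-0.846 -0.28   0.013] 1.0
7 [-0.867 -0.205  0.013] 1.0
8 [-0.882 -0.129  0.013] 1.0
9 [-0.889 -0.051  0.013] 1.0
10 [-0.89   0.026  0.013] 1.0
11 [-0.885  0.104  0.013] 0.0
12 [-0.885  0.104  0.013] 0.0
13 [-0.885  0.104  0.013] 0.0
14 [-0.885  0.104  0.013] 0.0
15 [-0.885  0.104  0.013] 0.0
16 [-0.885  0.104  0.013] 0.0
```

```bash
python3 -m inch '[[[-1,-0.59,-0.67,0,0,0,1],[-1,-0.65,-0.61,0,0,0,1],[-1,-0.7,-0.55,0,0,0,1],[-1,-0.75,-0.49,0,0,0,1],[-1,-0.78,-0.42,0,0,0,1]]]' 40
python3 -m inch '[[[-1,-0.82,-0.35,0,0,0,1],[-1,-0.85,-0.28,0,0,0,1],[-1,-0.87,-0.2,0,0,0,1],[-1,-0.88,-0.13,0,0,0,1],[-1,-0.89,-0.05,0,0,0,1]]]'
python3 -m inch '[[[-1,-0.89,0.03,0,0,0,1],[-1,-0.88,0.1,0,0,0,0],[-1,-0.88,0.1,0,0,0,0],[-1,-0.88,0.1,0,0,0,0],[-1,-0.88,0.1,0,0,0,0]]]'
python3 -m inch '[[[-1,-0.88,0.1,0,0,0,0],[-1,-0.88,0.1,0,0,0,0],[-1,0,0,0,0,0,0],[-1,0,0,0,0,0,0],[-1,0,0,0,0,0,0]]]'
python3 - <<'E'
from h import *
s=state();f=grab_frame("wrist");cv2.imwrite("pics/w1.png",f["img"]);print(s["time"],s["ee_pos"],s["force"])
import pickle;pickle.dump((s,f),open('w1.pkl','wb'))
E
```

```text
time: 0.98
ee_pos: [0.2721, 0.3969, 0.2314]
tool_rot: [[-0.748, 0.663, 0.0], [0.663, 0.748, 0.0], [0.0, 0.0, -1.0]]
force: [1.3, -0.4, -0.2]
opening: 0.0853
time: 1.6
ee_pos: [0.3679, 0.1956, 0.2316]
tool_rot: [[-0.398, 0.917, 0.001], [0.917, 0.398, 0.001], [0.0, 0.001, -1.0]]
force: [0.4, -0.0, -0.1]
opening: 0.0851
time: 2.22
ee_pos: [0.4622, -0.0049, 0.2315]
tool_rot: [[-0.32, 0.948, 0.001], [0.948, 0.32, 0.0], [0.0, 0.001, -1.0]]
force: [0.5, 0.9, -0.0]
opening: 0.0852
time: 2.85
ee_pos: [0.499, -0.0826, 0.2312]
tool_rot: [[-0.321, 0.947, -0.0], [0.947, 0.321, 0.001], [0.001, -0.0, -1.0]]
force: [-0.4, 0.1, 0.6]
opening: 0.0854
2.85 [ 0.49900966 -0.08261989  0.2312438 ] [-0.439562    0.09817513  0.64553895]
```

View pics/w1.png

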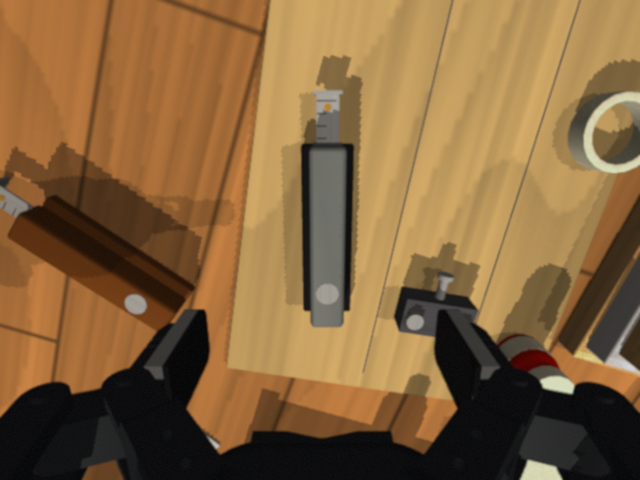

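The wrist view shows the rule upright in the image: grey top from (330,147) to (327,326), and the stop with its screw at (440,290).

```bash
python3 - <<'E'
from h import *
import pickle;s,f=pickle.load(open('w1.pkl','rb'))
np.set_printoptions(precision=4,suppress=True)
im=f["img"];cv2.imwrite("pics/w1c.png",cv2.resize(im[80:340,280:480],None,fx=2.3,fy=2.3,interpolation=cv2.INTER_CUBIC))
hsv=cv2.cvtColor(im,cv2.COLOR_BGR2HSV)
print(im[200,295:360].tolist()[::4])
for z in(.063,.058):
  F=onz(f,(330.5,147),z,s);B=onz(f,(327.5,326),z,s);d=F-B
  print(z,F,B,(F+B)/2,np.linalg.norm(d),np.degrees(np.arctan2(d[1],d[0])))
  print('width',np.linalg.norm(onz(f,(309,200),z,s)-onz(f,(351,200),z,s)))
E
```

```text
[[74, 122, 151], [78, 127, 158], [21, 21, 23], [21, 19, 21], [85, 90, 89], [106, 114, 112], [105, 112, 112], [104, 111, 111], [106, 112, 112], [105, 112, 112], [106, 111, 112], [106, 113, 114], [87, 93, 93], [16, 17, 17], [18, 26, 32], [63, 104, 129], [86, 138, 173]]
0.063 [ 0.4893 -0.0303  0.063 ] [ 0.538  -0.1794  0.063 ] [ 0.5137 -0.1049  0.063 ] 0.15680454359936033 108.07761049580687
width 0.03394457669159652
0.058 [ 0.4896 -0.0306  0.058 ] [ 0.539  -0.1821  0.058 ] [ 0.5143 -0.1064  0.058 ] 0.1593277450940081 108.0776104958069
width 0.034490791773617815
```

View pics/w1c.png

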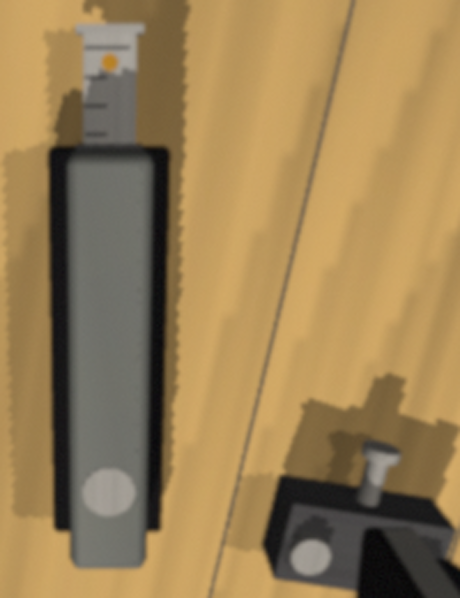

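```bash
python3 - <<'E'
from h import *
import pickle;s,f=pickle.load(open('w1.pkl','rb'))
np.set_printoptions(precision=4,suppress=True)
ft=grab_frame("top");t0=cv2.imread("pics/top0.png")
def axis(im,f,s,box,lo,hi,z):
    x0,y0,x1,y1=box;c=im[y0:y1,x0:x1].astype(int);sat=c.max(2)-c.min(2);v=c.max(2)
    m=((sat<25)&(v>lo)&(v<hi)).astype(np.uint8)
    n,l,st,_=cv2.connectedComponentsWithStats(m);k=1+np.argmax(st[1:,4]);m=(l==k).astype(np.uint8)
    cs,_=cv2.findContours(m,0,1);r=cv2.minAreaRect(max(cs,key=len));bp=cv2.boxPoints(r)+[x0,y0]
    P=np.array([onz(f,b,z,s)[:2] for b in bp]);e=[np.linalg.norm(P[i]-P[i-1]) for i in range(4)]
    i=np.argmax(e);d=P[i]-P[i-1];d=d*np.sign(d[1])
    print(bp.round(1).tolist(),P.mean(0),np.round(e,4),np.degrees(np.arctan2(d[1],d[0])))
axis(f["img"],f,s,(290,140,370,335),60,150,.063)
axis(t0,ft,None,(310,180,390,230),50,150,.063)
# base front edge / near corners
for z in(.031,):
  for p in((301.5,144.5),(353,144.5)): print(onz(f,p,z,s))
E
```

```text
[[309.0, 148.0], [345.0, 148.0], [345.0, 325.0], [309.0, 325.0]] [ 0.5121 -0.1052] [0.155  0.028  0.1551 0.0323] 109.6997944977769
[[320.0, 210.7], [378.0, 189.6], [381.9, 200.2], [323.8, 221.3]] [ 0.5106 -0.1057] [0.0286 0.1565 0.0288 0.1561] 108.84660677468698
[ 0.4666 -0.0383  0.031 ]
[ 0.5083 -0.0242  0.031 ]
```

```bash
python3 -m inch '[[[-1,-0.25,0.05,0.5,0,0,0],[-1,-0.26,0.04,0.7,0,0,0],[-1,0,0,0.8,0,0,0],[-1,0,0,0.7,0,0,0],[-1,0,0,0.2,0,0,0]]]' 40
python3 - <<'E'
from h import *
s=state();f=grab_frame("wrist");cv2.imwrite("pics/w2.png",f["img"]);print(s["time"],s["ee_pos"],s["force"])
E
```

```text
time: 3.58
ee_pos: [0.5104, -0.1058, 0.0847]
tool_rot: [[-0.32, 0.947, -0.003], [0.947, 0.32, 0.0], [0.001, -0.003, -1.0]]
force: [-0.2, 0.4, 0.4]
opening: 0.0856
3.575 [ 0.51042811 -0.10577524  0.08472185] [-0.22857277  0.42508499  0.40501217]
```

View pics/w2.png

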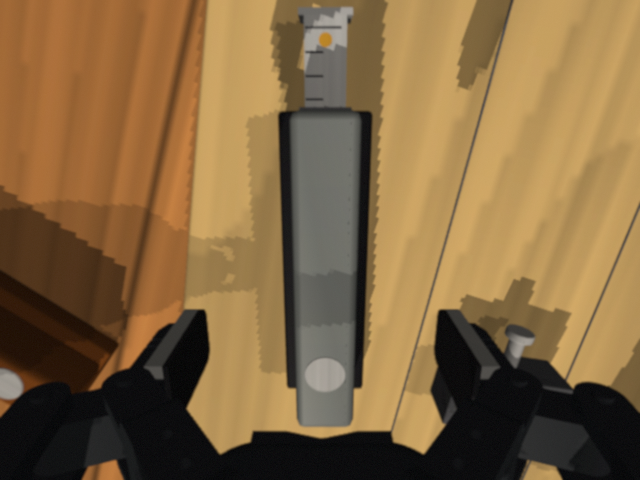

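The rule is centred between the fingers (axis near column 326, fingers centred at 322) and parallel to them. I descend and close gently.

```bash
python3 -m inch '[[[-1,0,0.02,0.4,0,0,0],[-1,0,0,0.4,0,0,0],[-1,0,0,0.2,0,0,0],[-1,0,0,0,0,0,0],[-0.2,0,0,0,0,0,0]]]' 40
python3 -m inch '[[[0,0,0,0,0,0,0],[0.2,0,0,0,0,0,0],[0.4,0,0,0,0,0,0],[0.6,0,0,0,0,0,0],[1,0,0,0,0,0,0]]]' 30
```

```text
time: 4.25
ee_pos: [0.5133, -0.1064, 0.0372]
tool_rot: [[-0.319, 0.948, 0.001], [0.948, 0.319, -0.0], [-0.0, 0.001, -1.0]]
force: [0.5, -0.9, 0.8]
opening: 0.0698
time: 4.88
ee_pos: [0.5128, -0.1063, 0.0366]
tool_rot: [[-0.319, 0.948, 0.0], [0.948, 0.319, 0.0], [0.0, 0.0, -1.0]]
force: [-1.2, 1.0, 5.1]
opening: 0.0292
```

```bash
python3 -m inch '[[[1,0,0,0,0,0,0],[1,0,0,0,0,0,0],[1,0,0,-0.2,0,0,0],[1,0,0,-0.4,0,0,0],[1,0,0,-0.4,0,0,0]]]' 60
python3 - <<'E'
from plan import *
s=state();print(s["force"],s["ee_pos"],s["opening"])
np.set_printoptions(suppress=True)
plan(s["ee_pos"],s["tool_rot"],[.6073,.0538,s["ee_pos"][2]],5,[4.9,4.9])
E
```

```text
time: 5.5
ee_pos: [0.5122, -0.1063, 0.0869]
tool_rot: [[-0.319, 0.948, -0.001], [0.948, 0.319, -0.0], [0.0, -0.001, -1.0]]
force: [0.3, 0.2, -3.9]
opening: 0.0286
[ 0.2729526   0.20246686 -3.92708444] [ 0.5121586  -0.10631783  0.08690423] 0.02858612681287874
0 [ 0.486  0.565 -0.   ] 0.98
1 [ 0.532  0.522 -0.   ] 0.98
2 [ 0.575  0.474 -0.   ] 0.0
3 [ 0.575  0.474 -0.   ] 0.0
4 [ 0.575  0.474 -0.   ] 0.0
```

```bash
python3 -m inch '[[[1,0.49,0.56,0,0,0,0.98],[1,0.53,0.52,0,0,0,0.98],[1,0.57,0.47,0,0,0,0],[1,0.57,0.47,0,0,0,0],[1,0.57,0.47,0,0,0,0]]]' 60
python3 -m inch '[[[1,0,0,0.3,0,0,0],[1,0,0,0.2,0,0,0],[1,0,0,0,0,0,0],[1,0,0,0,0,0,0],[1,0,0,0,0,0,0]]]' 60
python3 - <<'E'
from h import *
import pickle
s=state();f=grab_frame("wrist");cv2.imwrite("pics/w3.png",f["img"]);print(s["time"],s["ee_pos"],s["force"])
t=grab_frame("top");sc=grab_frame("scene");pickle.dump((s,f,t,sc),open('w3.pkl','wb'))
a=cv2.resize(t["img"][100:270,205:425],None,fx=3.6,fy=3.5,interpolation=cv2.INTER_CUBIC);cv2.imwrite("pics/t3.png",a)
cv2.imwrite("pics/s3.png",cv2.resize(sc["img"][180:400,205:405],None,fx=2.7,fy=2.7,interpolation=cv2.INTER_CUBIC))
E
```

```text
time: 6.12
ee_pos: [0.607, 0.0542, 0.0864]
tool_rot: [[-0.153, 0.988, -0.001], [0.988, 0.153, -0.0], [-0.0, -0.001, -1.0]]
force: [0.6, -0.5, -3.6]
opening: 0.0291
time: 6.75
ee_pos: [0.6071, 0.0526, 0.0619]
tool_rot: [[-0.153, 0.988, 0.001], [0.988, 0.153, 0.0], [0.0, 0.001, -1.0]]
force: [0.4, -0.6, -3.7]
opening: 0.0293
6.75 [0.60711038 0.05260994 0.06186341] [ 0.36677483 -0.56793949 -3.74259388]
```

View pics/w3.png

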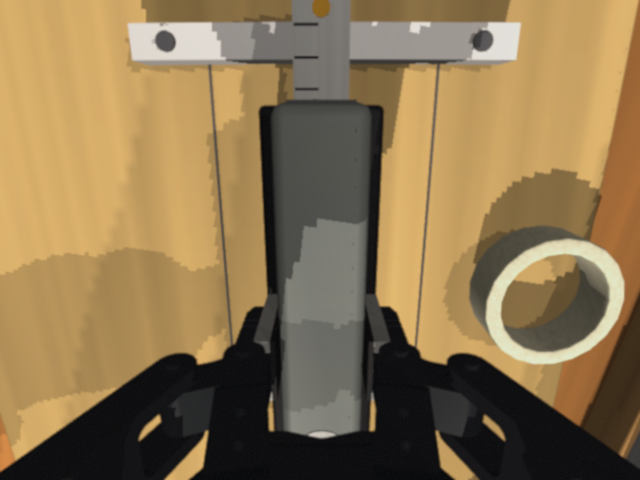

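View pics/t3.png

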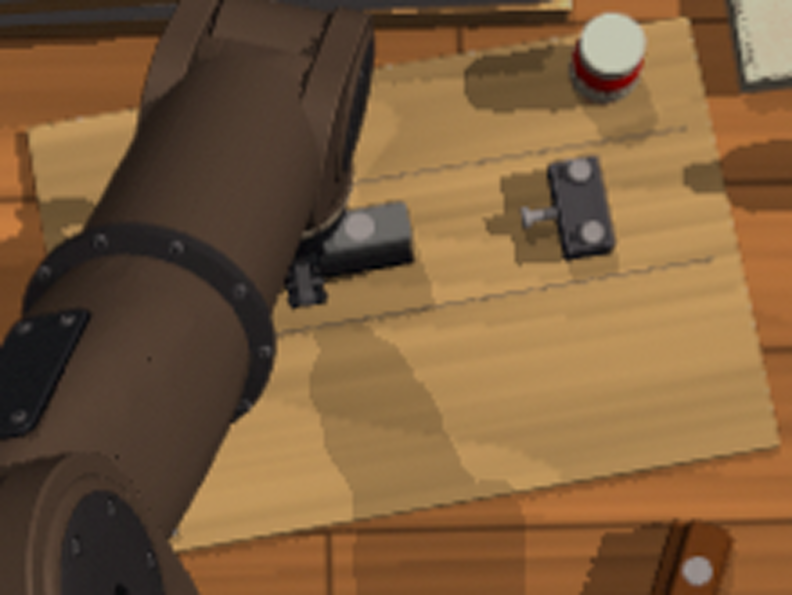

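View pics/s3.png

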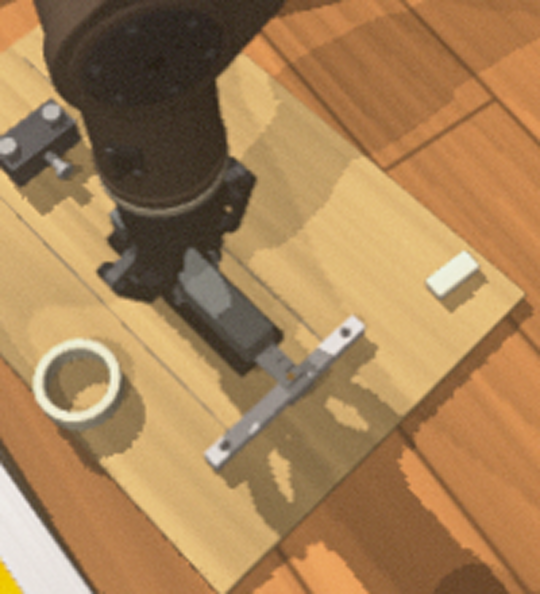

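```bash
python3 - <<'E'
from h import *
import pickle;s,f,t,sc=pickle.load(open('w3.pkl','rb'))
np.set_printoptions(precision=4,suppress=True)
u=s["tool_rot"][:,0];v=s["tool_rot"][:,1]
b1=onz(f,(165,41),.028,s);b2=onz(f,(483,41),.028,s);m=(b1+b2)/2
print('bolts',b1,b2,np.linalg.norm(b1-b2), 'edge in', onz(f,(324,62),.028,s)@u-m@u,'edge out',onz(f,(324,22),.028,s)@u-m@u)
print('TCP',s["ee_pos"]@u,s["ee_pos"]@v,'rail mid u,v',m@u,m@v)
z=s["ee_pos"][2]-.0196
print('front of case(top,z+.046)',onz(f,(321,102),z+.046,s)@u,'base front',onz(f,(267,106),z+.014,s)@u,'dot',onz(f,(321,7),z+.020,s)@u, 'axis v',onz(f,(321,102),z+.046,s)@v)
# from scene: dot and rail
S=lambda x,y:(205+x/2.7-.3,180+y/2.7-.3)
print('scene dot',onz(sc,S(293,373),z+.020),onz(sc,S(293,373),z+.020)@u)
print('scene bolts',onz(sc,S(224,444),.028)@u,onz(sc,S(346,332),.028)@u)
cv2.imwrite("pics/s3b.png",cv2.resize(sc["img"][290:350,280:345],None,fx=9,fy=9,interpolation=cv2.INTER_CUBIC))
E
```

```text
bolts [0.5283 0.1473 0.028 ] [0.6574 0.1672 0.028 ] 0.13064826438651692 edge in -0.008220579919762924 edge out 0.006767076520017304
TCP -0.04060792386280466 0.6080785161234584 rail mid u,v 0.06498398138238809 0.6098908062879135
front of case(top,z+.046) 0.039109968758624304 base front 0.038781092719620436 dot 0.06908223300788545 axis v 0.6086064976965297
scene dot [0.5868 0.1608 0.0623] 0.06944397261712741
scene bolts 0.06390606639845764 0.0651475624849571
```

View pics/s3b.png

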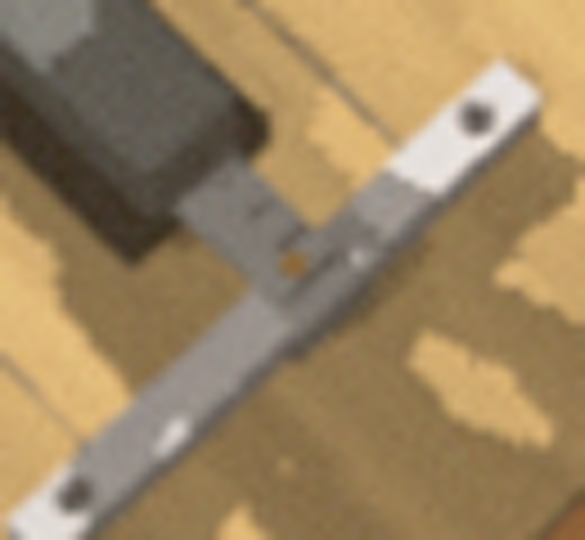

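```bash
python3 -m inch '[[[1,0.06,0.03,0,0,0,0],[1,0,0,0.2,0,0,0],[1,0,0,0.2,0,0,0],[1,0,0,0.03,0,0,0],[1,0,0,0,0,0,0]]]' 60
python3 - <<'E'
from h import *
s=state();print(s["time"],s["ee_pos"],s["force"])
f=grab_frame("wrist");cv2.imwrite("pics/w4.png",f["img"])
sc=grab_frame("scene");cv2.imwrite("pics/s4b.png",cv2.resize(sc["img"][290:350,280:345],None,fx=9,fy=9,interpolation=cv2.INTER_CUBIC))
E
```

```text
time: 7.52
ee_pos: [0.6078, 0.0561, 0.0395]
tool_rot: [[-0.153, 0.988, -0.0], [0.988, 0.153, -0.0], [-0.0, -0.0, -1.0]]
force: [-0.3, -0.4, -3.1]
opening: 0.029
7.525 [0.6077997  0.05607029 0.03951869] [-0.29520582 -0.41812386 -3.09679308]
```

View pics/s4b.png

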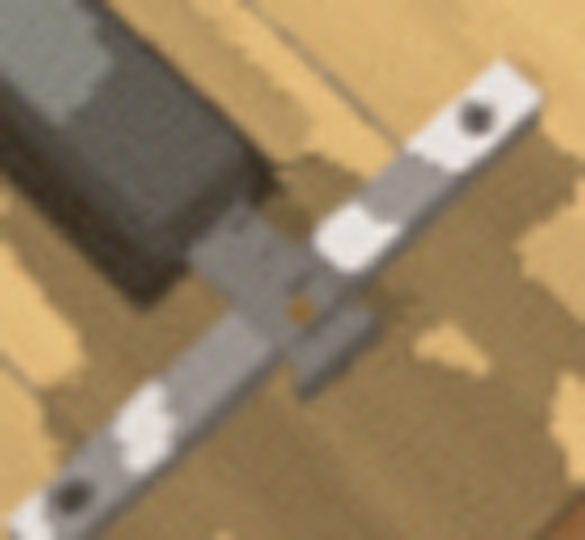

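The tang is beyond the rail and down behind it. I lower 2–3 mm more and feel for the board.

```bash
python3 -m inch '[[[1,0,0,0.02,0,0,0],[1,0,0,0.02,0,0,0],[1,0,0,0,0,0,0],[1,0,0,0,0,0,0],[1,0,0,0,0,0,0]]]' 60
```

```text
time: 8.25
ee_pos: [0.6079, 0.0563, 0.0378]
tool_rot: [[-0.153, 0.988, 0.0], [0.988, 0.153, 0.0], [0.0, 0.0, -1.0]]
force: [-0.1, 0.4, -4.0]
opening: 0.0289
```

```bash
python3 -m inch '[[[1,-0.1,0,0,0,0,0],[1,-0.2,0,0,0,0,0],[1,-0.2,0,0,0,0,0],[1,-0.2,0,0,0,0,0],[1,-0.1,0,0,0,0,0]]]' 60
```

```text
time: 8.88
ee_pos: [0.614, 0.0159, 0.0378]
tool_rot: [[-0.153, 0.988, -0.0], [0.988, 0.153, 0.0], [0.0, -0.0, -1.0]]
force: [-1.2, 4.5, -3.1]
opening: 0.0285
```

```bash
python3 -m inch '[[[1,-0.2,0,0,0,0,0],[1,-0.2,0,0,0,0,0],[1,-0.16,0,0,0,0,0],[1,-0.1,0,0,0,0,0],[1,-0.06,0,0,0,0,0]]]' 60
python3 - <<'E'
from h import *
s=state();print(s["time"],s["ee_pos"],s["force"],s["ee_pos"]@s["tool_rot"][:,0],s["ee_pos"]@s["tool_rot"][:,1])
t=grab_frame("top");cv2.imwrite("pics/t5.png",cv2.resize(t["img"][130:190,290:390],None,fx=8,fy=8,interpolation=cv2.INTER_CUBIC))
E
```

```text
time: 9.5
ee_pos: [0.6195, -0.019, 0.0377]
tool_rot: [[-0.153, 0.988, -0.0], [0.988, 0.153, 0.0], [0.0, -0.0, -1.0]]
force: [0.1, 4.7, -3.4]
opening: 0.0288
9.5 [ 0.61948685 -0.0189924   0.03773232] [ 0.11725661  4.66056026 -3.37306886] -0.113665337285053 0.6092564600386662
```

View pics/t5.png

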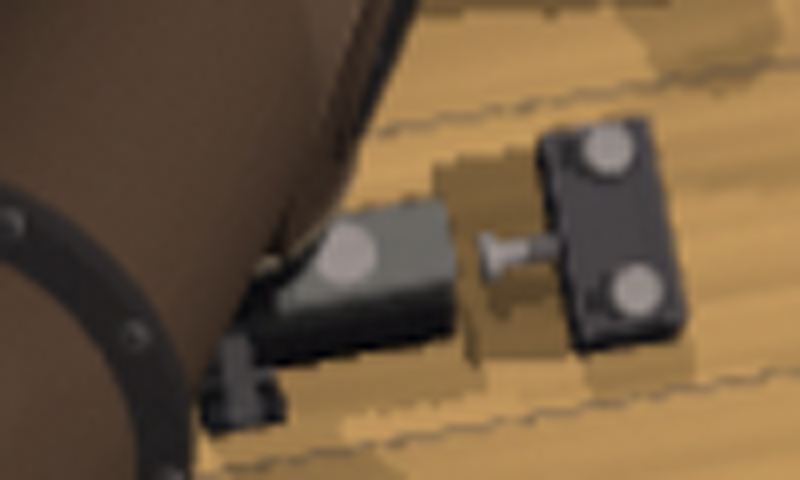

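```bash
python3 -m inch '[[[1,-0.04,0,0,0,0,0],[1,-0.04,0,0,0,0,0],[1,-0.04,0,0,0,0,0],[1,-0.02,0,0,0,0,0],[1,0,0,0,0,0,0]]]' 60
python3 -c "
from h import *
s=state();print(s['force'],s['ee_pos']@s['tool_rot'][:,0])"
```

```text
time: 10.18
ee_pos: [0.6206, -0.0254, 0.0378]
tool_rot: [[-0.154, 0.988, -0.0], [0.988, 0.154, 0.0], [0.0, -0.0, -1.0]]
force: [-0.9, 5.4, -3.6]
opening: 0.0289
[-0.85062908  5.40816234 -3.61579525] -0.12044405991132988
```

```bash
python3 -m inch '[[[1,-0.02,0,0,0,0,0],[1,-0.02,0,0,0,0,0],[1,-0.02,0,0,0,0,0],[1,-0.02,0,0,0,0,0],[1,0,0,0,0,0,0]]]' 60
python3 -c "
from h import *
s=state();print(s['force'],s['ee_pos']@s['tool_rot'][:,0])"
```

```text
time: 10.8
ee_pos: [0.6212, -0.0293, 0.0378]
tool_rot: [[-0.154, 0.988, -0.0], [0.988, 0.154, 0.0], [0.0, -0.0, -1.0]]
force: [-0.2, 6.0, -4.6]
opening: 0.0293
[-0.21532651  6.00844645 -4.55536213] -0.12440801208258935
```

```bash
python3 -m inch '[[[1,-0.02,0,0,0,0,0],[1,-0.02,0,0,0,0,0],[1,-0.02,0,0,0,0,0],[1,0,0,0,0,0,0],[1,0,0,0,0,0,0]]]' 60
python3 -c "
from h import *
s=state();print(s['force'],s['ee_pos']@s['tool_rot'][:,0])
t=grab_frame('top');cv2.imwrite('pics/t6.png',cv2.resize(t['img'][130:190,290:390],None,fx=8,fy=8,interpolation=cv2.INTER_CUBIC))"
```

```text
time: 11.42
ee_pos: [0.6213, -0.03, 0.0377]
tool_rot: [[-0.155, 0.988, -0.001], [0.988, 0.155, 0.003], [0.003, -0.001, -1.0]]
force: [-1.5, 11.0, -1.4]
opening: 0.0284
[-1.4912395  10.99314891 -1.3655545 ] -0.12587087875609568
```

View pics/t6.png

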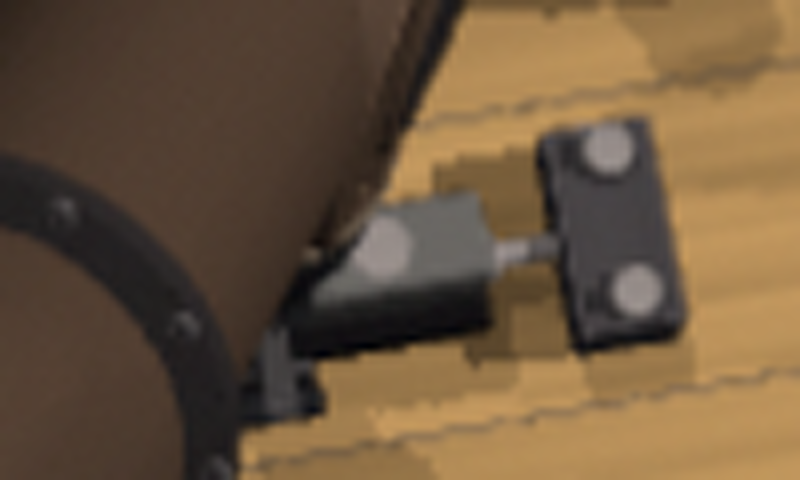

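The force step from 6 to 11 N shows the heel bearing on the screw with about 5 N, and the picture at (495,255) agrees. Now I press down while watching.

```bash
python3 -m inch '[[[1,0,0,0,0,0,0],[1,0,0,0.02,0,0,0],[1,0,0,0.02,0,0,0],[1,0,0,0.02,0,0,0],[1,0,0,0,0,0,0]]]' 80
python3 -c "
from h import *
s=state();print(s['force'],s['torque'],s['ee_pos'],s['ee_pos']@s['tool_rot'][:,0])"
```

```text
time: 12.1
ee_pos: [0.6216, -0.03, 0.0357]
tool_rot: [[-0.155, 0.988, -0.0], [0.988, 0.155, 0.003], [0.003, 0.0, -1.0]]
force: [-5.1, 11.6, 9.2]
opening: 0.0287
[-5.14294044 11.61952093  9.22531701] [ 2.27690447  1.16774869 -0.06337694] [ 0.6215575  -0.03004037  0.03567822] -0.1259973773082572
```

```bash
python3 -m inch '[[[1,0,0,0.02,0,0,0],[1,0,0,0.02,0,0,0],[1,0,0,0.02,0,0,0],[1,0,0,0.02,0,0,0],[1,0,0,0,0,0,0]]]' 80
python3 -c "
from h import *
s=state();print(s['force'],s['torque'],s['ee_pos'],s['ee_pos']@s['tool_rot'][:,0])"
```

```text
time: 12.72
ee_pos: [0.6215, -0.03, 0.0323]
tool_rot: [[-0.155, 0.988, -0.0], [0.988, 0.155, 0.004], [0.004, 0.0, -1.0]]
force: [-8.2, 11.3, 16.8]
opening: 0.0283
[-8.15291202 11.34147225 16.8343098 ] [ 2.42288894  1.6840725  -0.08879891] [ 0.62154279 -0.03002944  0.03226698] -0.12597311037105144
```

```bash
python3 -m inch '[[[1,0,0,0.02,0,0,0],[1,0,0,0.02,0,0,0],[1,0,0,0.02,0,0,0],[1,0,0,0,0,0,0],[1,0,0,0,0,0,0]]]' 80
python3 -c "
from h import *
s=state();print(s['force'],s['torque'],s['ee_pos'],s['ee_pos']@s['tool_rot'][:,0])"
```

```text
time: 13.35
ee_pos: [0.6216, -0.0299, 0.0318]
tool_rot: [[-0.155, 0.988, 0.0], [0.988, 0.155, 0.005], [0.005, 0.001, -1.0]]
force: [-18.0, 14.4, 45.9]
opening: 0.0284
[-17.99528291  14.44238491  45.93002562] [ 2.68487796  4.03678612 -0.03384777] [ 0.62156623 -0.02993213  0.03182412] -0.1258073943863436
```

Seated: z stopped at 0.0318 (4.8 mm below standing) while the force rose to about 46 N. I unload before letting go.

```bash
python3 -m inch '[[[1,0,0,-0.03,0,0,0],[1,0,0,-0.03,0,0,0],[1,0,0,0,0,0,0],[1,0,0,0,0,0,0],[1,0,0,0,0,0,0]]]' 80
python3 -c "
from h import *
s=state();print(s['force'],s['torque'],s['ee_pos'],s['ee_pos']@s['tool_rot'][:,0])"
```

```text
time: 13.98
ee_pos: [0.6216, -0.03, 0.0319]
tool_rot: [[-0.155, 0.988, -0.0], [0.988, 0.155, 0.004], [0.004, 0.0, -1.0]]
force: [-6.7, 12.3, 12.8]
opening: 0.0285
[-6.71854811 12.25778055 12.82889656] [ 2.26414839  1.2941834  -0.06323299] [ 0.62158741 -0.02995286  0.03194065] -0.12594835914028407
```

```bash
python3 -m inch '[[[1,0,0,-0.02,0,0,0],[1,0.02,-0.01,0,0,0,0],[1,0.02,0,0,0,0,0],[1,0,0,0,0,0,0],[1,0,0,0,0,0,0]]]' 60
python3 -c "
from h import *
s=state();print(s['force'],s['torque'],s['ee_pos'],s['ee_pos']@s['tool_rot'][:,0])"
```

```text
time: 14.6
ee_pos: [0.6214, -0.0301, 0.0321]
tool_rot: [[-0.154, 0.988, 0.001], [0.988, 0.154, 0.001], [0.0, 0.001, -1.0]]
force: [0.0, 5.6, -2.0]
opening: 0.0287
[ 0.0333658   5.62907341 -2.04243382] [1.31961127 0.007469   0.04208474] [ 0.6213873  -0.03005214  0.03206768] -0.12540114235937538
```

```bash
python3 -m inch '[[[1,0.02,0,0,0,0,0],[1,0.01,0,0,0,0,0],[1,0,0,0,0,0,0],[1,0,0,0,0,0,0],[1,0,0,0,0,0,0]]]' 40
python3 -c "
from h import *
s=state();print(s['force'],s['torque'],s['ee_pos'],s['ee_pos']@s['tool_rot'][:,0])"
```

```text
time: 15.22
ee_pos: [0.6209, -0.03, 0.032]
tool_rot: [[-0.153, 0.988, 0.001], [0.988, 0.153, -0.001], [-0.001, 0.0, -1.0]]
force: [1.1, 0.3, -0.9]
opening: 0.0285
[ 1.05561593  0.293432   -0.92911291] [-0.02396703 -0.19624026 -0.02694804] [ 0.62089309 -0.02995816  0.03198536] -0.12454079544451126
```

With the tool force near 0 the case has not moved, so the blade is locked. I open and rise.

```bash
python3 -m inch '[[[0.3,0,0,0,0,0,0],[0,0,0,0,0,0,0],[-0.4,0,0,0,0,0,0],[-1,0,0,0,0,0,0],[-1,0,0,0,0,0,0]]]' 40
python3 -m inch '[[[-1,0,0,-0.2,0,0,0],[-1,0,0,-0.6,0,0,0],[-1,0,0,-0.9,0,0,0],[-1,0,0,-0.9,0,0,0],[-1,0,0,-0.6,0,0,0]]]'
python3 - <<'E'
from h import *
import pickle
s=state();f=grab_frame("wrist");t=grab_frame("top");sc=grab_frame("scene");pickle.dump((s,f,t,sc),open('w7.pkl','wb'))
cv2.imwrite("pics/w7.png",f["img"]);print(s["time"],s["ee_pos"],s["force"])
cv2.imwrite("pics/s7.png",cv2.resize(sc["img"][180:400,205:405],None,fx=2.7,fy=2.7,interpolation=cv2.INTER_CUBIC))
E
```

```text
time: 15.85
ee_pos: [0.6207, -0.0293, 0.0319]
tool_rot: [[-0.153, 0.988, 0.0], [0.988, 0.153, 0.0], [0.0, 0.0, -1.0]]
force: [0.0, -0.2, 0.3]
opening: 0.0853
time: 16.48
ee_pos: [0.6213, -0.0297, 0.1949]
tool_rot: [[-0.153, 0.988, 0.003], [0.988, 0.153, 0.0], [-0.0, 0.003, -1.0]]
force: [0.7, -0.1, -0.3]
opening: 0.0853
16.475 [ 0.62125392 -0.02968075  0.1948674 ] [ 0.66301664 -0.14781556 -0.25760112]
```

View pics/w7.png

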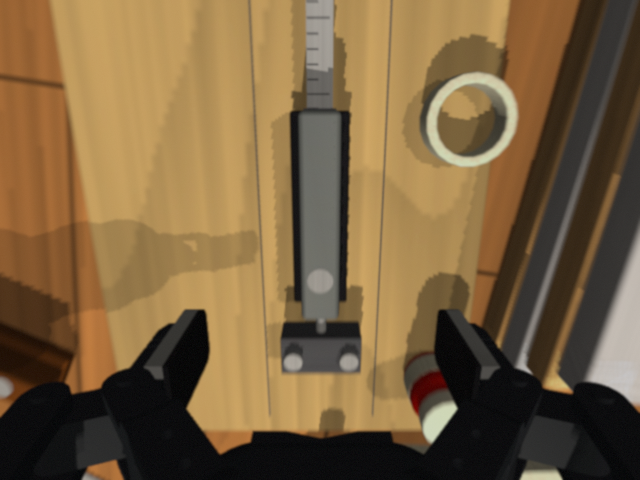

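View pics/s7.png

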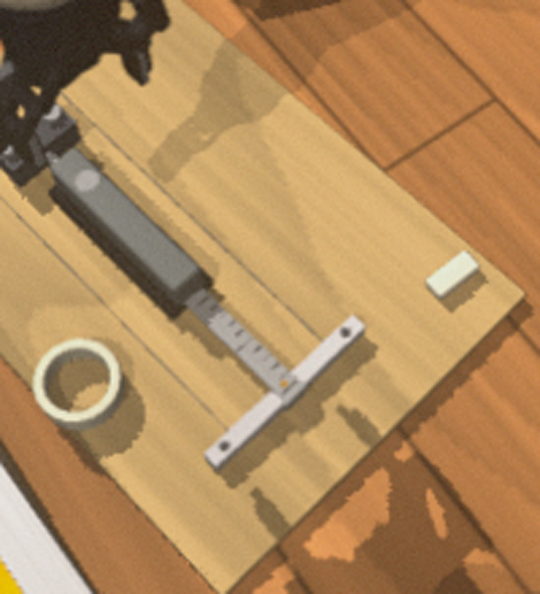

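The wrist view shows the rule in line at column 320, its heel at the screw (320,322), and the scene view shows the tang tight against the rail at (290,388). One last numeric check.

```bash
python3 - <<'E'
from h import *
import pickle;s,f,t,sc=pickle.load(open('w7.pkl','rb'))
np.set_printoptions(precision=4,suppress=True)
S=lambda x,y:(205+x/2.7-.3,180+y/2.7-.3)
x,r=tri([ray(f,(320,281.5),s),ray(sc,S(88,180))]);print('button',x,r)
u=s["tool_rot"][:,0]
A=onz(f,(319.5,110),.058,s);B=onz(f,(320,319),.058,s)
d=A-B;print(np.linalg.norm(d),np.degrees(np.arctan2(d[1],d[0])))
print('front u',A@u,'rear',B@u,'dot',onz(sc,S(285,384),.032)@u,'bolts',onz(sc,S(224,445),.028)@u,onz(sc,S(346,332),.028)@u)
cv2.imwrite("pics/s7b.png",cv2.resize(sc["img"][290:350,280:345],None,fx=9,fy=9,interpolation=cv2.INTER_CUBIC))
E
```

```text
button [ 0.6274 -0.0732  0.0622] [np.float64(0.0012152576574993605), np.float64(0.0012152576574993995)]
0.15928630621075798 98.79319477023122
front u -0.04475287551606405 rear -0.20403917156493384 dot 0.06297148443258087 bolts 0.06421049290702899 0.06493188324777906
```

View pics/s7b.png

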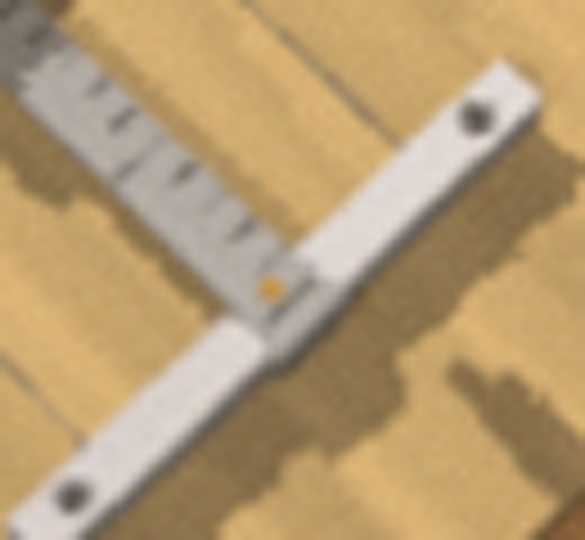

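```bash
python3 -c "
from bench import *
print(finish_job())"
```

```text
the job is handed in; nothing more can be done
None
```

The rule is set between the rail and the screw, hooked and locked, and I handed the job in at about 16.6 s. No verdict came back.

**What I did:**
- I gripped the grey rule across its upper part and hooked the tang over the rail's outer side.
- I drew the case back about 80 mm. The pull rose from about 4.5 to 6 N, then jumped to 11 N when the heel met the screw, so it bore with about 5 N.
- I pressed down while it bore there. The foot gave at about 12–20 N of push, and the motion stopped about 4.8 mm down at 46 N.
- I unloaded the arm to near zero force, opened the fingers and rose clear.

**Last checks:**
- **Lock:** the case did not move when I unloaded and let go, so the blade is held.
- **Alignment:** the rule lies at 98.8°, the same as the board.
- **Position:** the pictures show the tang tight on the rail, the heel at the screw head, and the tape roll, jar and eraser apparently where they were.

**Disagreements:**
- **Height:** a rough two-view height of the case's button gave 62 mm where 58–59 mm was expected. The rays missed each other by 1–2 mm, so I relied on the force and the downward travel for the foot being fully in.
- **Side force:** while pressing I saw up to 18 N of sideways force (world x) on the tool. It went away when I unloaded.

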